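# Pop the caddy's push latch and put the bottle opener away

### The job

Press the cream latch button on the teal caddy straight down, gently (never press on it or on the caddy with more than 15 N), until the lid is released, and let the lid spring fully open by itself without the robot ever touching the lid. Then pick up the bottle opener and lay it flat on the floor of the opened bin, leaving the lid standing open. Leave the other things on the cart where they are.

Things in the scene. Friction and masses are not known exactly. Their poses are not given: they have to be found in the camera images.
- caddy: Two-tier teal plastic stacking caddy, fixed, 210 (x) x 180 (y) mm, 166 mm high with the lid shut. Origin: centre of its underside on the cart; x points from the latch end (front, facing the robot) to the lid's hinge, z up. The lower tier is an open tray. The upper tier has a front deck (x -105 to -35 mm, top at z 160 mm) holding the latch button, and behind it the lidded bin.
- bin_floor (a point): Centre of the bin's inner floor, in the caddy's frame x +32.5, y 0, z 120 mm; axes as the caddy's. Inside, the bin is 135 (x) x 170 mm (y) and 40 mm deep to its open rim at caddy z 160 mm; walls 5 mm.
- latch (a point): Nominal centre of the top of the cream latch button at rest: caddy x -80, y 0, z 182 mm; axes as the caddy's. Fixed to the caddy, not to the button: the button's true rest height is up to 7 mm above or below this point, different at each start and not shown in these poses. Face 30 (x) x 40 mm (y). The lid's front edge is 44 mm behind its centre (+x of the caddy).
- latch_deck (a point): Point of the deck under the button's centre (caddy z 160 mm). The button goes straight down: 2 N to start it, 0.45 N more per mm, a little more when pressed fast. It lets the lid go somewhere from 5.5 to 9.5 mm down; 10 mm down it meets a rubber stop, 12 N more per mm. Its face stays above the deck. It springs back when let go. Over 15 N breaks the latch.
- lid (a joint): Angle of the sprung teal lid over the bin, rad: 0 shut and latched, 1.9 fully open, leaning back. Once let go it swings up by its spring within about 2 s and stays open. 141 (x) x 180 (y) x 6 mm, hinged at caddy x +105, z 163 mm. Its front edge sweeps a 141 mm arc up and away from the button: a gripper body that overhangs the lid is in its way.
- lid_front (a point): Middle of the lid's front edge, on its upper face; turns with the lid. Below it hangs a latch hook 20 mm wide (y), reaching 14 mm below the lid and up to 20 mm out past the edge; with the lid open the hook stands out on the front side at the top.
- opener: Bottle opener lying flat: black rubber-covered handle 66 long (x) x 24 wide (y) x 16 mm high with a flat steel head, 34 mm wide, at its +x end. Total length 100 mm: x -33 to +67 mm. Origin: centre of the handle's underside; x points along the handle to the head, z up. About 60 to 130 g. Grip it across the handle.
- ramekin: Clear glass ramekin, 76 mm diameter, 42 mm high, bystander. Origin: centre of its underside.
- salt_jar: Amber glass jar with steel cap, 54 mm diameter, 75 mm high, bystander. Origin: centre of its underside.
- spoon_rest: Round blue ceramic spoon rest, 110 mm diameter, 22 mm high, bystander. Origin: centre of its underside.
- mug: White mug, 80 mm diameter, 92 mm high, handle at +y, bystander. Origin: centre of its underside.
- trivet: Slatted wooden trivet 150 x 132 x 20 mm, bystander. Origin: centre of its underside.
There are look-alikes about, which are no part of the job. Several things have the shape of the opener; the one meant has the colours described above.

How it is judged:
On the way:
1. the latch has been pressed and the lid has sprung fully open by itself (value of joint lid above 1.6 rad), for 0.2 s.
At the end, for the whole second after the job is handed in: The lid stands open (over 1.6 rad) and the bottle opener lies at rest, right way up and flat (within 0.15 rad), on the floor of the bin (its origin within 10 mm of the floor's height, 55 mm along the caddy's x and 75 mm along its y of the floor's centre) (value of joint lid above 1.6 rad and x of opener in the frame of bin_floor between -0.055 and 0.055 m and y of opener in the frame of bin_floor between -0.075 and 0.075 m and z of opener in the frame of bin_floor between -0.006 and 0.01 m and angle between opener's own z axis and vertical below 0.15 rad and linear speed of opener below 0.02 m/s); the robot touches nothing.
It fails at once if the robot presses on the caddy or its latch with more than 15 N (contact force between caddy and the fingers above 15 N or contact force between caddy and the arm above 15 N).
It fails at once if the robot touches the lid (more than 1 N) (contact force between lid and the fingers above 1 N or contact force between lid and the arm above 1 N).
It fails at once if a bystander is moved more than 30 mm (distance of any of ramekin, salt_jar, spoon_rest, mug, trivet from where it was at the start of the episode above 0.03 m).
It also fails if it takes over 61 s, if anything falls off the work surface, if the arm or the gripper's body presses on something with over 40 N, if the wrist force passes 120 N, or if a joint passes its speed limit or range.

### The arm

A 6-joint arm with a two-finger parallel gripper is mounted at the origin on the work surface. World frame = base frame: x ahead of the robot, y to its left, z up, the work surface at z = 0. Lengths are in m, angles in rad, forces in N, time in s.
With the tool pointing down it reaches from about 0.325 to 0.85 m from the base axis. Payload 4.4 kg.
Tool frame: the origin (TCP) lies between the finger pads; the fingertips stand 8 mm ahead of it and the grasp point (between the pads) lies 11 mm behind it; x points along the fingers, y is the direction in which the jaws open and shut, and the axes are right-handed (so a half turn about x gives the same grasp; the last joint's range is limited). The gripper opens to 94 mm and grips with 3 to 60 N. Pads are 16 mm wide; open, the fingers measure 119 mm over their backs; the gripper's body (75 mm by 177 mm) begins 78 mm behind the grasp point.
Start: joints at [-1.341, 0.207, 1.542, -0, 1.393, -0.15], TCP at [0.214, -0.534, 0.213] pointing down, gripper open.
Joint ranges: [-2.73, 2.73], [-0.86, 2.22], [0.23, 2.46], [-1.11, 4.25], [0.08, 2.63], [-2.82, 2.82]. Speed limits (rad/s): [2.79, 2.79, 3.14, 3.14, 3.14, 3.14].

### API

Orientations are given as [roll, pitch, yaw] about the fixed x, y, z axes, in that order (R = Rz(yaw) Ry(pitch) Rx(roll)).
In Python, from station import read_state, optics, job gives the robot as it stands. The module is installed in compiled form; this text tells all that it offers.
- The arm moves only by the tool drive_tool, never from a script. Its argument "motion" is a list of rows, each a list of 5 numbers: the closure, from 0 (fully open) to 1 (shut), then the shift along the tool's x, y, z as a fraction of full scale, then the turn about the tool's x as a fraction of full scale. A call has 1 to 8 rows; each row shifts and turns the commanded pose from where the row before left it, along the tool's axes as they then stand; what a row does not reach is not made up. Full scale, the value 1, is 0.025 m for a shift and 0.1 rad for a turn. A row lasts 1/12 s, in which the tool goes at most 41.7 mm and 7.16 degrees, less where a joint would pass 70% of its speed; a pose out of reach is approached as far as the arm can. A call with a number of a shift or a turn outside -1 to 1 is refused whole. A call with a gripper value outside its range is refused whole. The fingers move at their own pace and stop on an object; "newtons" is the grip in N (left out, the last holds). Time passes only in rows, so rows that do not move let the fingers close. It gives the time, the measured TCP pose, the force and the opening at its end, in the units of the state.
- read_state(): the state, without advancing time (a new reading comes with each control period).
- optics.grab_frame(name): name is "scene" or "top"; returns a dict with "color" (400x640x3 uint8, red, green, blue), "range_z" (400x640 float32, m along the optical axis (not along the pixel's ray), 0 where there is no reading), "vertical_fov" (degrees; the focal length in pixels is half the picture's height over the tangent of half this angle, whatever the lens; pixels are square), "cx", "cy" (the principal point, pixels), "R" (3x3) and "t" (3): a world point X has camera coordinates R X + t. Camera axes: x right, y down, z forward; pixel columns grow to the right and rows downward; lengths in m; the calibration is good to about 2 mm. A picture is of the moment at which its call begins.
- job.close_job(): hands the job in, once; it reports no verdict.
The state is a dict: "clock": time; "q": joint angles; "qvel": joint speeds; "joint_efforts": joint torques, N m; "tool_pos": TCP position; "eef_rot": TCP orientation; "contact_force": force on the tool from outside, world axes, zero at the start; "torque": the same for the moment, N m; "gripper_width": finger opening in m.
Only numpy, scipy, OpenCV 4.12 (cv2) and the standard library are available. Lean on these libraries where they do the work, as an engineer would, in place of code of your own. Each camera call takes 0.05 s, during which the arm holds its last target.

## Working session

There is one attempt and no reset: what is moved stays moved. The work goes in short steps, Python scripts to look and compute and a tool call to move; the robot and the scene stay as the last step left them, time stands still between calls to the robot, and variables do not carry over. Pictures are saved under pics/ and viewed, and the job is handed in when it is done.

Besides the shell and the picture viewer there is one more tool, called after "Emit:" as name(argument=value, ...) on one line, values as JSON. drive_tool: Moves the arm, as the interface text tells. Its arguments: {"type":"object","properties":{"motion":{"type":"array"},"newtons":{"type":"number"}},"required":["motion"]}

```bash
mkdir -p pics; cat > h.py <<'E'
import numpy as np, cv2
from station import read_state, optics, job
def grab(n,save=None):
    f=optics.grab_frame(n)
    np.savez(f'{n}.npz',**{k:np.array(v) for k,v in f.items()})
    if save: cv2.imwrite(f'pics/{save}.png',f['color'][:,:,::-1])
    return f
def load(n): 
    d=np.load(f'{n}.npz'); return {k:d[k] for k in d}
def cloud(f):
    h,w=f['range_z'].shape; fl=h/2/np.tan(np.radians(float(f['vertical_fov']))/2)
    v,u=np.mgrid[:h,:w]; z=f['range_z']
    P=np.stack([(u-f['cx'])/fl*z,(v-f['cy'])/fl*z,z],-1)
    return (P-f['t'])@f['R']
def proj(f,X):
    fl=200/np.tan(np.radians(float(f['vertical_fov']))/2)
    c=f['R']@np.array(X)+f['t']; return c[0]/c[2]*fl+f['cx'],c[1]/c[2]*fl+f['cy']
E
python3 - <<'E'
from h import *
for n in ['scene','top']:
    f=grab(n,n+'0'); print(n,f['vertical_fov'],f['cx'],f['cy'],f['R'],f['t'])
print(read_state())
E
```

```text
scene 46.6883178997945 325.09333268936234 194.23910835470073 [[ 0.51493506  0.85717058 -0.01002399]
 [ 0.583668   -0.35914795 -0.7282475 ]
 [-0.62783243  0.36914948 -0.68524091]] [-0.31999968 -0.21447706  1.67304865]
top 54.143514781009955 322.533358987463 195.2433395331958 [[-0.01027375 -0.99990666  0.00900696]
 [-0.98117735  0.00834345 -0.19292848]
 [ 0.19283532 -0.01081953 -0.98117148]] [0.02388119 0.57157372 1.07618345]
{'clock': 0.1, 'q': array([-1.34053020e+00,  2.07341387e-01,  1.54277309e+00, -1.70061957e-05,
        1.39349851e+00, -1.50485671e-01]), 'qvel': array([-0.00068135, -0.00113581, -0.00395367, -0.00058353, -0.00038519,
       -0.0005063 ]), 'joint_efforts': array([-1.45954173e-04, -3.71865320e+01, -2.82293701e+01,  7.00122421e-02,
        3.11206724e-02, -4.97987060e-05]), 'tool_pos': array([ 0.21351145, -0.53313766,  0.21242118]), 'eef_rot': array([-1.71299964,  1.56877592,  1.80934783]), 'contact_force': array([-0.14763766,  0.2662053 ,  0.73491561]), 'torque': array([0.00926412, 0.03889848, 0.00395933]), 'gripper_width': 0.09385278147264443}
```

View pics/scene0.png

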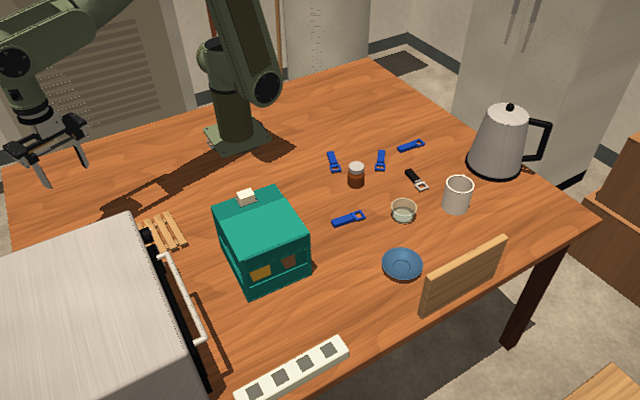

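View pics/top0.png

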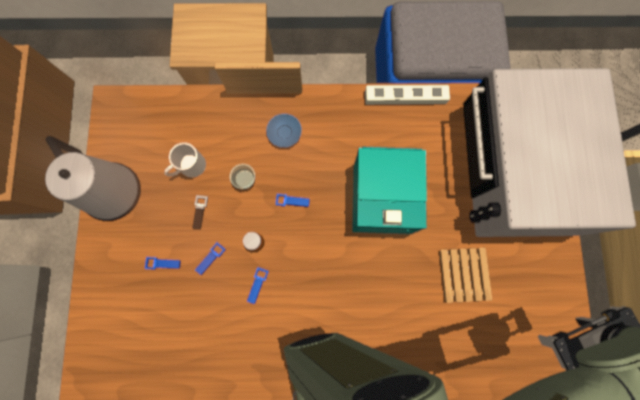

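The scene shows the black-handled, steel-headed opener at scene (416,180) and top (200,210). The four blue look-alikes are at top (293,201), (211,258), (258,285) and (163,264). The caddy is at top (390,190), with its cream button at (393,216). I'll take a close crop and measure.

```bash
python3 - <<'E'
from h import *
f=load('top'); s=load('scene')
a=cv2.resize(f['color'][140:240,140:260],None,fx=4,fy=4,interpolation=cv2.INTER_CUBIC)
b=cv2.resize(s['color'][150:230,370:490],None,fx=3.3,fy=3.3,interpolation=cv2.INTER_CUBIC)
c=cv2.resize(f['color'][140:240,340:440],None,fx=4,fy=4,interpolation=cv2.INTER_CUBIC)
H=400
b=cv2.copyMakeBorder(b,0,H-b.shape[0],0,0,cv2.BORDER_CONSTANT)
b=b[:, :320]
cv2.imwrite('pics/crop0.png',np.hstack([a,b])[:,:,::-1]); cv2.imwrite('pics/crop1.png',c[:,:,::-1])
P=cloud(f);S=cloud(s)
np.set_printoptions(precision=4,suppress=True)
col=f['color'].astype(int)
# opener pixels: by height >5mm near
def reg(P,x0,x1,y0,y1): return P[y0:y1,x0:x1].reshape(-1,3)
r=reg(P,185,215,192,232); m=(r[:,2]>0.006)&(r[:,2]<.04); q=r[m]; print('opener',len(q),q.mean(0),q.min(0),q.max(0))
c,(w,h),ang=cv2.minAreaRect((q[:,:2]*1000).astype(np.float32)); print(c,w,h,ang)
r=reg(S,395,440,160,200); m=(r[:,2]>0.006)&(r[:,2]<.04); q=r[m]; print('opener scene',len(q),q.mean(0)); print(cv2.minAreaRect((q[:,:2]*1000).astype(np.float32)))
# caddy top
for nm,Q,box in [('top',P,(345,440,140,240)),('scene',S,(200,320,180,300))]:
    r=reg(Q,*box)
    m=(r[:,2]>0.150)&(r[:,2]<.1725); q=r[m]; print(nm,'caddy',cv2.minAreaRect((q[:,:2]*1000).astype(np.float32)),np.median(q[:,2]))
    m=(r[:,2]>0.1745)&(r[:,2]<.2); q=r[m]; print(len(q),'button',cv2.minAreaRect((q[:,:2]*1000).astype(np.float32)),np.median(q,0))
# bystanders
for nm,(u,v) in dict(ram=(242,177),salt=(252,241),spoon=(284,131),mug=(183,160),triv=(466,275)).items(): print(nm,P[v,u])
E
```

```text
opener 277 [0.5287 0.3864 0.0139] [0.482  0.3649 0.0062] [0.5821 0.4043 0.0229]
(531.857421875, 384.30291748046875) 36.16812515258789 99.5351791381836 87.28616333007812
opener scene 204 [0.5424 0.3768 0.0141]
((569.4896240234375, 354.17291259765625), (85.61447143554688, 181.43092346191406), 42.04188919067383)
top caddy ((572.6005249023438, -162.4595184326172), (180.6654815673828, 214.1256866455078), 87.45291137695312) 0.165160783019242
192 button ((519.5685424804688, -165.63986206054688), (43.148902893066406, 93.22976684570312), 77.45551300048828) [ 0.4894 -0.1579  0.1843]
scene caddy ((574.6626586914062, -161.05752563476562), (180.45492553710938, 218.86163330078125), 87.53507995605469) 0.16382768410354298
154 button ((494.3453674316406, -157.8269500732422), (33.51430130004883, 40.30055236816406), 2.441876173019409) [ 0.4973 -0.1588  0.1819]
ram [0.6414 0.2635 0.0009]
salt [0.4402 0.2154 0.0765]
spoon [0.7859 0.1359 0.0082]
mug [0.696  0.4455 0.0034]
triv [ 0.3412 -0.3923  0.0206]
```

View pics/crop0.png

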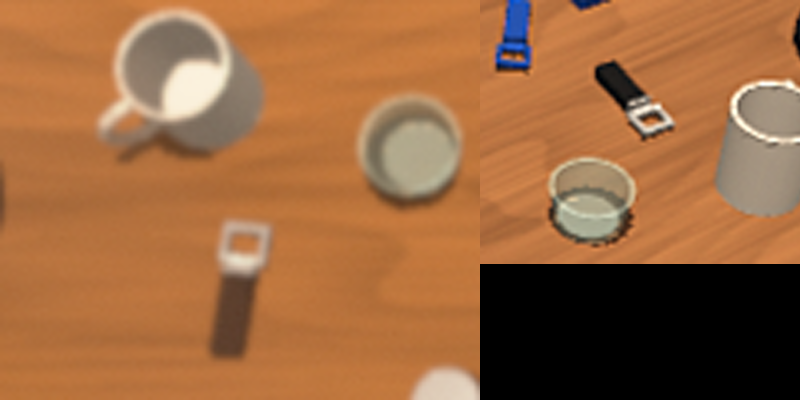

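View pics/crop1.png

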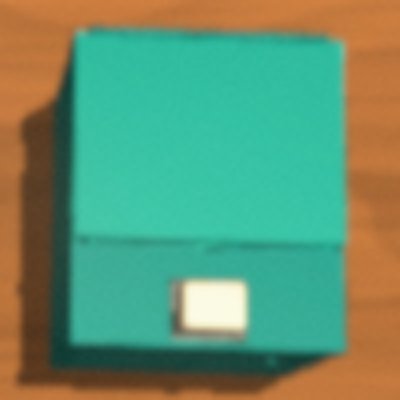

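The crop confirms it: the opener has a black handle and the steel head points to +x, and nothing else of that shape has those colours. Next I'll refine the handle axis, button height and tool axes.

```bash
python3 - <<'E'
from h import *
from scipy.spatial.transform import Rotation as Ro
np.set_printoptions(precision=4,suppress=True)
f=load('top'); s=load('scene')
P=cloud(f);S=cloud(s)
for nm,Q,im,box in [('top',P,f,(185,218,190,235)),('scene',S,s,(395,435,160,198))]:
    x0,x1,y0,y1=box
    c=im['color'][y0:y1,x0:x1].astype(int).reshape(-1,3); r=Q[y0:y1,x0:x1].reshape(-1,3)
    m=(r[:,2]>0.008)&(r[:,2]<.03)&(c.max(1)<95)&(c[:,0]-c[:,2]<40)
    q=r[m]; print(nm,'handle',len(q),q.mean(0),q.min(0),q.max(0)); 
    if len(q)>8:
        print(cv2.minAreaRect((q[:,:2]*1000).astype(np.float32)), np.percentile(q[:,2],[10,50,90]))
        d=q[:,:2]-q[:,:2].mean(0); w,V=np.linalg.eigh(d.T@d); print('yaw',np.degrees(np.arctan(V[1,1]/V[0,1])))
    m=(r[:,2]>0.004)&(r[:,2]<.03); q=r[m]; q=q[(q[:,0]<.59)&(q[:,0]>.47)&(q[:,1]>.36)&(q[:,1]<.41)]; d=q[:,:2]-q[:,:2].mean(0); w,V=np.linalg.eigh(d.T@d); print('all yaw',np.degrees(np.arctan(V[1,1]/V[0,1])),cv2.minAreaRect((q[:,:2]*1000).astype(np.float32)))
for nm,Q,im,box in [('top',P,f,(345,440,140,240)),('scene',S,s,(200,320,180,300))]:
    x0,x1,y0,y1=box
    c=im['color'][y0:y1,x0:x1].astype(int).reshape(-1,3); r=Q[y0:y1,x0:x1].reshape(-1,3)
    m=(c[:,0]>200)&(c[:,2]>150)&(r[:,2]>.168)&(r[:,0]<.53); q=r[m]; print(nm,'button',len(q),np.median(q,0),q.min(0),q.max(0))
    lid=(r[:,0]>.56)&(r[:,0]<.65)&(abs(r[:,1]+.16)<.06)&(r[:,2]>.14); print('lid z',np.median(r[lid],0)[2])
    dk=(r[:,0]>.475)&(r[:,0]<.52)&(abs(abs(r[:,1]+.16)-.06)<.02)&(r[:,2]>.14); print('deck z',np.median(r[dk],0)[2])
    for x in (.48,.52,.55,.6,.65):  # side edges
        k=(abs(r[:,0]-x)<.012)&(r[:,2]>.154); print(x,r[k][:,1].min(),r[k][:,1].max(),end=' | ')
    print()
st=read_state(); print(Ro.from_euler('xyz',st['eef_rot']).as_matrix())
E
```

```text
<stdin>:10: RuntimeWarning: Mean of empty slice.
  ret = um.true_divide(
Traceback (most recent call last):
ValueError: zero-size array to reduction operation minimum which has no identity
```

```bash
python3 - <<'E'
from h import *
from scipy.spatial.transform import Rotation as Ro
np.set_printoptions(precision=4,suppress=True)
f=load('top'); s=load('scene')
P=cloud(f);S=cloud(s)
for nm,Q,im,box in [('top',P,f,(185,218,190,235)),('scene',S,s,(395,435,160,198))]:
    x0,x1,y0,y1=box
    c=im['color'][y0:y1,x0:x1].astype(int).reshape(-1,3); r=Q[y0:y1,x0:x1].reshape(-1,3)
    m=(r[:,2]>0.006)&(r[:,2]<.03)&(r[:,0]<.59)&(r[:,0]>.47)&(r[:,1]>.355)&(r[:,1]<.415)
    for t,mm in (('all',m),('handle',m&(c[:,0]<120))):
        q=r[mm]
        if len(q)<8: print(nm,t,len(q)); continue
        d=q[:,:2]-q[:,:2].mean(0); w,V=np.linalg.eigh(d.T@d)
        print(nm,t,len(q),q.mean(0),'yaw',np.degrees(np.arctan(V[1,1]/V[0,1])),cv2.minAreaRect((q[:,:2]*1000).astype(np.float32)),q[:,0].min(),q[:,0].max(),np.percentile(q[:,2],[10,50,90]))
for nm,Q,im,box in [('top',P,f,(345,440,140,240)),('scene',S,s,(200,320,180,300))]:
    x0,x1,y0,y1=box
    c=im['color'][y0:y1,x0:x1].astype(int).reshape(-1,3); r=Q[y0:y1,x0:x1].reshape(-1,3)
    m=(c[:,0]>180)&(c[:,2]>130)&(r[:,2]>.168)&(r[:,0]<.53); q=r[m]; print(nm,'button',len(q),np.median(q,0),q.min(0),q.max(0))
    lid=(r[:,0]>.56)&(r[:,0]<.65)&(abs(r[:,1]+.16)<.06)&(r[:,2]>.14); print('lid z',np.median(r[lid],0)[2])
    dk=(r[:,0]>.475)&(r[:,0]<.52)&(abs(abs(r[:,1]+.16)-.06)<.02)&(r[:,2]>.14); print('deck z',np.median(r[dk],0)[2])
    for x in (.48,.52,.55,.6,.65):
        k=(abs(r[:,0]-x)<.012)&(r[:,2]>.154); print(x,r[k][:,1].min(),r[k][:,1].max(),end=' | ')
    print()
st=read_state(); print(Ro.from_euler('xyz',st['eef_rot']).as_matrix())
E
```

```text
top all 277 [0.5287 0.3864 0.0139] yaw -4.850800848115776 ((531.857421875, 384.30291748046875), (36.16812515258789, 99.5351791381836), 87.28616333007812) 0.48196859266547165 0.5820696826605087 [0.0087 0.0142 0.0184]
top handle 158 [0.5131 0.3868 0.0155] yaw -7.9508965153311815 ((513.4609985351562, 387.8687438964844), (23.4384765625, 60.20215606689453), 82.51189422607422) 0.4837593211966094 0.5421623276137619 [0.0124 0.0156 0.0187]
scene all 186 [0.5362 0.3865 0.0118] yaw -4.528981461570571 ((536.0905151367188, 388.43475341796875), (35.61383819580078, 103.93682098388672), 83.37590026855469) 0.4834512451441192 0.5888550504528121 [0.0073 0.0117 0.0161]
scene handle 116 [0.5205 0.3867 0.0127] yaw -8.973135355764855 ((534.2778930664062, 385.5931701660156), (31.43044662475586, 101.22801971435547), 84.67569732666016) 0.4834512451441192 0.5856594417570655 [0.0076 0.0132 0.0163]
top button 176 [ 0.491  -0.1586  0.1844] [ 0.3535 -0.1785  0.179 ] [0.5045 0.0308 1.166 ]
lid z 0.1664017335990826
deck z 0.15994735542511035
0.48 -0.24870494456180228 -0.06853200797340472 | 0.52 -0.24818703067060577 -0.06975747129872815 | 0.55 -0.25142990755264893 -0.07100130841312065 | 0.6 -0.2513368627977632 -0.07398807210715216 | 0.65 -0.2550581028612478 -0.07522900017192939 | 
scene button 124 [ 0.4938 -0.1588  0.1824] [ 0.4771 -0.1777  0.1739] [ 0.5078 -0.1383  0.1866]
lid z 0.16458812367305042
deck z 0.15826917386175793
0.48 -0.24697314191389463 -0.06696962417184374 | 0.52 -0.24841518503996174 -0.06845057132774925 | 0.55 -0.2505380835419449 -0.06997055433547908 | 0.6 -0.25276549141082344 -0.07236777395109022 | 0.65 -0.25429670662497234 -0.07426312677382238 | 
[[-0.0005  0.3716 -0.9284]
 [ 0.002  -0.9284 -0.3716]
 [-1.     -0.002  -0.0003]]
```

Emit:
drive_tool(motion=[[1, -0.8, 0, 0, 0.844], [1, -0.8, 0, 0, 0.844], [1, -0.8, 0, 0, 0.844], [1, -0.8, 0, 0, 0.844], [1, -0.8, 0, 0, 0.844]], newtons=20)

```text
clock: 0.52
tool_pos: [0.2136, -0.5334, 0.3137]
eef_rot: [-1.313, 1.569, 1.783]
contact_force: [0.9, 0.7, 0.0]
gripper_width: 0.0641
```

Emit:
drive_tool(motion=[[1, 0, -0.946, -0.25, 0], [1, 0, -0.946, -0.25, 0], [1, 0, -0.946, -0.25, 0], [1, 0, -0.946, -0.25, 0]])

```text
clock: 0.85
tool_pos: [0.2426, -0.4391, 0.3129]
eef_rot: [-1.277, 1.57, 1.823]
contact_force: [0.5, -0.3, 0.1]
gripper_width: 0.0377
```

Emit:
drive_tool(motion=[[1, 0, -0.946, -0.25, 0], [1, 0, -0.946, -0.25, 0], [1, 0, -0.946, -0.25, 0], [1, 0, -0.946, -0.25, 0], [1, 0, -0.946, -0.25, 0], [1, 0, -0.946, -0.25, 0]])

```text
clock: 1.35
tool_pos: [0.2858, -0.2986, 0.3129]
eef_rot: [-1.043, 1.57, 2.057]
contact_force: [0.1, -0.4, -0.1]
gripper_width: 0.0007
```

Emit:
drive_tool(motion=[[1, 0, -0.946, -0.25, 0], [1, 0, -0.946, -0.25, 0], [1, 0, -0.946, -0.25, 0], [1, 0, -0.946, -0.25, 0], [1, 0, -0.946, -0.25, 0], [1, 0, -0.946, -0.25, 0]])

```text
clock: 1.85
tool_pos: [0.3291, -0.1585, 0.313]
eef_rot: [-0.716, 1.57, 2.385]
contact_force: [0.6, -0.5, -0.0]
gripper_width: 0.0004
```

Emit:
drive_tool(motion=[[1, 0, -0.05, -0.9, 0], [1, 0, -0.05, -0.9, 0], [1, 0, -0.05, -0.9, 0], [1, 0, -0.05, -0.9, 0], [1, 0, -0.05, -0.9, 0], [1, 0, -0.05, -0.9, 0], [1, 0, 0, 0, 0], [1, 0, 0, 0, 0]])

```text
clock: 2.52
tool_pos: [0.4642, -0.1576, 0.3125]
eef_rot: [-0.349, 1.568, 2.752]
contact_force: [-0.4, 0.0, -0.7]
gripper_width: 0.0003
```

```bash
python3 - <<'E'
from h import *
from scipy.spatial.transform import Rotation as Ro
np.set_printoptions(precision=4,suppress=True)
st=read_state(); M=Ro.from_euler('xyz',st['eef_rot']).as_matrix(); print(M,st['q'],st['tool_pos'],st['contact_force'],st['gripper_width'])
print('tool shift', M.T@(np.array([.4905,-.1584,st['tool_pos'][2]])-st['tool_pos'])/.025)
f=grab('scene','scene1')
E
```

```text
[[-0.0025 -0.0401 -0.9992]
 [ 0.001  -0.9992  0.0401]
 [-1.     -0.0009  0.0025]] [-0.5038 -0.0366  1.6014 -0.0003  1.5795  1.1071] [ 0.4642 -0.1576  0.3125] [-0.4223  0.0128 -0.6878] 0.0002634514572802413
tool shift [-0.0026 -0.0095 -1.0516]
```

View pics/scene1.png

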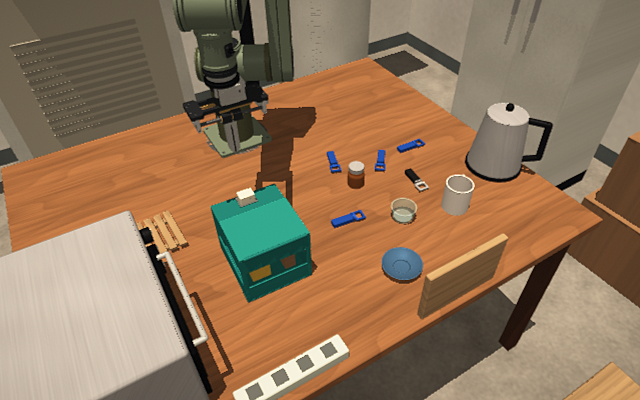

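The gripper is closed and hanging just in front of the caddy, at scene (235,120). I'll move it over the button and down to about 6 mm above the face.

Emit:
drive_tool(motion=[[1, 0, -0.01, -0.53, 0], [1, 0, 0, -0.52, 0], [1, 0.9, 0, 0, 0], [1, 0.9, 0, 0, 0], [1, 0.9, 0, 0, 0], [1, 0.9, 0, 0, 0], [1, 0.9, 0, 0, 0], [1, 0, 0, 0, 0]])

```text
clock: 3.23
tool_pos: [0.486, -0.1572, 0.1962]
eef_rot: [-0.408, 1.561, 2.691]
contact_force: [-1.3, 0.1, -0.2]
gripper_width: 0.0005
```

Emit:
drive_tool(motion=[[1, 0, 0, 0, 0], [1, 0, 0, 0, 0]])

```text
clock: 3.4
tool_pos: [0.4908, -0.1593, 0.2026]
eef_rot: [2.673, 1.569, -0.511]
contact_force: [-0.0, 0.4, 0.4]
gripper_width: 0.0004
```

```bash
python3 - <<'E'
from h import *
np.set_printoptions(precision=4,suppress=True)
st=read_state(); print(st['tool_pos'],st['contact_force'])
f=grab('scene'); a=f['color'][110:260,170:320]; g=grab('top'); b=g['color'][130:280,330:480]
cv2.imwrite('pics/c2.png',cv2.resize(np.hstack([a,b]),None,fx=2.6,fy=2.6,interpolation=cv2.INTER_CUBIC)[:,:,::-1])
E
```

```text
[ 0.4908 -0.1593  0.2026] [-0.0234  0.3799  0.3758]
```

View pics/c2.png

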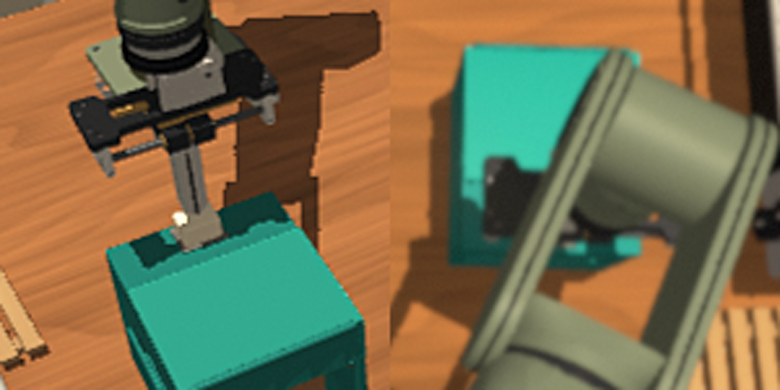

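The gripper is centred over the button at crop (195,230). Before pressing I'll check whether any part of the arm is inside the lid's sweep.

```bash
python3 - <<'E'
from h import *
np.set_printoptions(precision=3,suppress=True)
yw=np.radians(-2.4); ex=np.array([np.cos(yw),np.sin(yw)]); ey=np.array([-ex[1],ex[0]]); 
b=np.array([.4935,-.1585]); c=b+.08*ex; print('caddy',c)
for n in ('scene','top'):
    P=cloud(load(n)).reshape(-1,3); d=P[:,:2]-c; x=d@ex; y=d@ey; z=P[:,2]
    m=(abs(y)<.11)&(z>.195)&(x>-.2)&(x<.35)
    r=np.hypot(x-.105,z-.163)
    i=np.where(m)[0]; j=i[np.argsort(r[i])[:400:40]]
    print(n,len(i)); print(np.c_[x,y,z,r][j])
E
```

```text
caddy [ 0.573 -0.162]
scene 7706
[[-0.07   0.003  0.197  0.178]
 [-0.073  0.     0.206  0.183]
 [-0.073  0.013  0.221  0.187]
 [-0.075 -0.012  0.227  0.191]
 [-0.078 -0.012  0.235  0.196]
 [-0.073  0.009  0.255  0.2  ]
 [-0.053  0.073  0.291  0.203]
 [-0.052  0.073  0.294  0.205]
 [-0.046  0.013  0.304  0.207]
 [-0.049  0.002  0.303  0.209]]
top 7092
[[-0.049  0.085  0.323  0.222]
 [-0.054  0.063  0.337  0.236]
 [-0.06   0.078  0.335  0.239]
 [-0.062  0.065  0.337  0.242]
 [-0.066  0.05   0.337  0.244]
 [-0.072  0.087  0.335  0.247]
 [-0.075  0.044  0.337  0.25 ]
 [-0.078  0.072  0.337  0.253]
 [-0.085  0.084  0.335  0.256]
 [-0.105 -0.055  0.312  0.258]]
```

The nearest arm point is 178 mm from the hinge and the hook reaches about 161 mm, so it's clear. Now I'll approach slowly.

Emit:
drive_tool(motion=[[1, 0.04, 0, 0, 0], [1, 0.04, 0, 0, 0], [1, 0.04, 0, 0, 0], [1, 0.04, 0, 0, 0], [1, 0.04, 0, 0, 0], [1, 0.04, 0, 0, 0], [1, 0, 0, 0, 0], [1, 0, 0, 0, 0]])

```text
clock: 4.17
tool_pos: [0.4905, -0.1587, 0.1947]
eef_rot: [-0.433, 1.57, 2.667]
contact_force: [-0.4, -0.2, -0.8]
gripper_width: 0.0003
```

Emit:
drive_tool(motion=[[1, 0.04, 0, 0, 0], [1, 0.04, 0, 0, 0], [1, 0, 0, 0, 0]])

```text
clock: 4.42
tool_pos: [0.4906, -0.1588, 0.1928]
eef_rot: [-0.727, 1.571, 2.373]
contact_force: [-0.4, -1.0, 0.0]
gripper_width: 0.0003
```

Emit:
drive_tool(motion=[[1, 0.04, 0, 0, 0], [1, 0.04, 0, 0, 0], [1, 0, 0, 0, 0]])

```text
clock: 4.67
tool_pos: [0.4907, -0.1588, 0.1912]
eef_rot: [2.683, 1.57, -0.5]
contact_force: [-0.0, 0.9, 2.0]
gripper_width: 0.0002
```

Emit:
drive_tool(motion=[[1, 0.04, 0, 0, 0], [1, 0.04, 0, 0, 0], [1, 0, 0, 0, 0]])

```text
clock: 4.92
tool_pos: [0.4908, -0.1588, 0.1891]
eef_rot: [2.717, 1.57, -0.466]
contact_force: [-0.4, 0.7, 3.4]
gripper_width: 0.0
```

Emit:
drive_tool(motion=[[1, 0.04, 0, 0, 0], [1, 0.04, 0, 0, 0], [1, 0, 0, 0, 0]])

```text
clock: 5.17
tool_pos: [0.4907, -0.1588, 0.187]
eef_rot: [2.692, 1.57, -0.491]
contact_force: [-1.3, 0.6, 4.3]
gripper_width: 0.0004
```

```bash
cat > lid.py <<'E'
from h import *
f=grab('scene'); P=cloud(f).reshape(-1,3)
c=np.array([.573,-.162]); d=P[:,:2]-c
col=f['color'].reshape(-1,3).astype(int)
m=(abs(d[:,1])<.07)&(d[:,0]>-.03)&(d[:,0]<.2)&(P[:,2]>.13)&(P[:,2]<.34)&(col[:,1]-col[:,0]>40)
q=P[m]; print('lid region zmax',np.percentile(q[:,2],[5,50,95]))
st=read_state(); print(st['tool_pos'],st['contact_force'])
E
python3 lid.py
```

```text
lid region zmax [0.13944931 0.16427166 0.16708989]
[ 0.49074116 -0.15879751  0.18702316] [-2.46883997  0.43919658  4.42240043]
```

Emit:
drive_tool(motion=[[1, 0.04, 0, 0, 0], [1, 0, 0, 0, 0], [1, 0, 0, 0, 0]])

```text
clock: 5.47
tool_pos: [0.4907, -0.1588, 0.1858]
eef_rot: [2.877, 1.571, -0.306]
contact_force: [-0.0, 1.1, 3.7]
gripper_width: 0.0005
```

```bash
python3 lid.py
```

```text
lid region zmax [0.13960673 0.1657995  0.16930708]
[ 0.49072653 -0.15879637  0.18581506] [-1.04699717 -0.28097046  3.18437427]
```

Emit:
drive_tool(motion=[[1, 0.04, 0, 0, 0], [1, 0, 0, 0, 0], [1, 0, 0, 0, 0]])

```text
clock: 5.77
tool_pos: [0.4907, -0.1588, 0.1851]
eef_rot: [2.649, 1.571, -0.534]
contact_force: [-0.7, 0.6, 4.7]
gripper_width: 0.0006
```

```bash
python3 lid.py
```

```text
lid region zmax [0.14213773 0.18803882 0.2179484 ]
[ 0.49076907 -0.15881156  0.18514164] [-0.66015423  1.02089693  5.11813369]
```

The lid is released (its points are up to 0.22 m and rising). I'll hold still while it opens.

Emit:
drive_tool(motion=[[1, 0, 0, 0, 0], [1, 0, 0, 0, 0], [1, 0, 0, 0, 0], [1, 0, 0, 0, 0], [1, 0, 0, 0, 0], [1, 0, 0, 0, 0], [1, 0, 0, 0, 0], [1, 0, 0, 0, 0]])

```text
clock: 6.48
tool_pos: [0.4907, -0.1588, 0.185]
eef_rot: [2.824, 1.571, -0.359]
contact_force: [-0.6, 0.4, 4.8]
gripper_width: 0.0002
```

Emit:
drive_tool(motion=[[1, 0, 0, 0, 0], [1, 0, 0, 0, 0], [1, 0, 0, 0, 0], [1, 0, 0, 0, 0], [1, 0, 0, 0, 0], [1, 0, 0, 0, 0], [1, 0, 0, 0, 0], [1, 0, 0, 0, 0]])

```text
clock: 7.15
tool_pos: [0.4907, -0.1588, 0.185]
eef_rot: [2.766, 1.571, -0.417]
contact_force: [0.6, 0.3, 5.4]
gripper_width: 0.0003
```

```bash
python3 - <<'E'
from h import *
f=grab('scene','scene3'); print(read_state()['clock'],read_state()['contact_force'])
E
```

```text
7.2 [ 0.43688884 -0.12604784  4.95995356]
```

View pics/scene3.png

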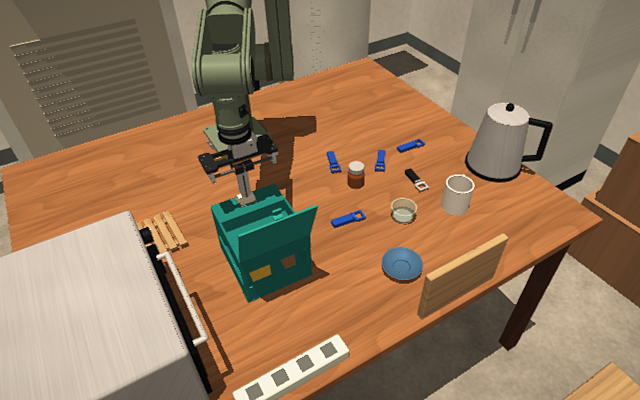

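The lid stands fully open with its panel at scene (280,230), and the gripper is still on the button at (245,200). Next I'll raise the gripper and go to the opener.

Emit:
drive_tool(motion=[[1, -0.3, 0, 0, 0], [1, -0.7, 0, 0, 0], [1, -0.9, 0, 0, 0], [1, -0.9, 0, 0, 0], [1, -0.9, 0, 0, 0], [1, 0, -0.3, 0, 0], [1, 0, -0.7, 0, 0], [1, 0, -0.9, 0, 0]])

```text
clock: 7.87
tool_pos: [0.4919, -0.1112, 0.2763]
eef_rot: [-0.256, 1.569, 2.842]
contact_force: [-0.2, 0.4, -0.1]
gripper_width: 0.0005
```

Emit:
drive_tool(motion=[[0.4, 0, -0.95, -0.02, 0], [0.4, 0, -0.95, -0.02, 0], [0.4, 0, -0.95, -0.02, 0], [0.4, 0, -0.95, -0.02, 0], [0.4, 0, -0.95, -0.02, 0], [0.4, 0, -0.95, -0.02, 0], [0.4, 0, -0.95, -0.02, 0], [0.4, 0, -0.95, -0.02, 0]])

```text
clock: 8.53
tool_pos: [0.503, 0.0799, 0.2755]
eef_rot: [-0.013, 1.567, 3.087]
contact_force: [0.2, -0.5, -0.2]
gripper_width: 0.0502
```

Emit:
drive_tool(motion=[[0.4, 0, -0.95, -0.02, 0], [0.4, 0, -0.95, -0.02, 0], [0.4, 0, -0.95, -0.02, 0], [0.4, 0, -0.95, -0.02, 0], [0.4, 0, -0.95, -0.02, 0], [0.4, 0, -0.95, -0.02, 0], [0.4, 0, -0.95, -0.02, 0], [0.4, 0, -0.95, -0.02, 0]])

```text
clock: 9.2
tool_pos: [0.5147, 0.2692, 0.2753]
eef_rot: [0.342, 1.567, -2.841]
contact_force: [0.2, 0.0, 0.3]
gripper_width: 0.0561
```

Emit:
drive_tool(motion=[[0.4, 0, -0.95, -0.02, 0.3], [0.4, 0, -0.95, -0.02, 0.3], [0.4, 0, -0.95, -0.02, 0.3], [0.4, 0, -0.7, 0, 0], [0.4, 0, -0.4, 0, 0], [0.4, 0, 0, 0, 0], [0.4, 0, 0, 0, 0], [0.4, 0, 0, 0, 0]])

```text
clock: 9.87
tool_pos: [0.5261, 0.3653, 0.2768]
eef_rot: [0.902, 1.569, -2.371]
contact_force: [-0.3, -0.3, 0.2]
gripper_width: 0.0561
```

```bash
python3 - <<'E'
from h import *
from scipy.spatial.transform import Rotation as Ro
np.set_printoptions(precision=4,suppress=True)
st=read_state(); M=Ro.from_euler('xyz',st['eef_rot']).as_matrix(); print(M,st['q'],st['tool_pos'],st['contact_force'],st['gripper_width'])
print('tool shift', M.T@(np.array([.519,.387,st['tool_pos'][2]])-st['tool_pos'])/.025)
f=grab('scene','scene4'); g=grab('top','top4')
a=cv2.resize(f['color'][100:240,350:490],(400,400),interpolation=cv2.INTER_CUBIC);b=cv2.resize(g['color'][140:280,130:270],(400,400),interpolation=cv2.INTER_CUBIC)
cv2.imwrite('pics/c4.png',np.hstack([a,b])[:,:,::-1])
E
```

```text
[[-0.0012 -0.1314 -0.9913]
 [-0.0012 -0.9913  0.1314]
 [-1.      0.0013  0.001 ]] [ 0.4722  0.3079  1.2861 -0.0005  1.5491  2.1748] [0.5261 0.3653 0.2768] [-0.2877 -0.3376  0.1794] 0.05608920038773221
tool shift [-0.0007 -0.8242  0.3942]
```

View pics/c4.png

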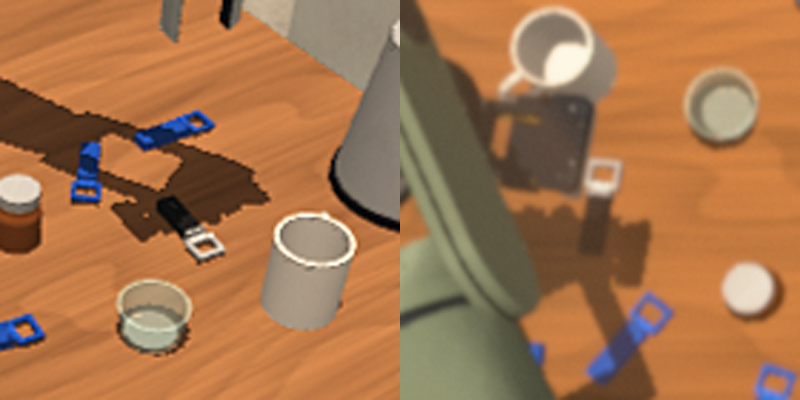

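The opener lies clear of the gripper in both views (left crop (190,230), right crop (600,205)), with the mug about 70 mm off. I'll align and descend.

Emit:
drive_tool(motion=[[0.4, 0, -0.41, 0.2, 0], [0.4, 0, -0.41, 0.19, 0], [0.4, 0.6, 0, 0, 0], [0.4, 0.9, 0, 0, 0], [0.4, 0.9, 0, 0, 0], [0.4, 0.9, 0, 0, 0], [0.4, 0.9, 0, 0, 0], [0.4, 0.9, 0, 0, 0]])

```text
clock: 10.63
tool_pos: [0.519, 0.3889, 0.1492]
eef_rot: [-1.985, 1.57, 1.026]
contact_force: [-0.1, -0.5, -0.4]
gripper_width: 0.0564
```

Emit:
drive_tool(motion=[[0.4, 0.9, 0, 0, 0], [0.4, 0.9, 0, 0, 0], [0.4, 0.7, 0, 0, 0], [0.4, 0.5, 0, 0, 0], [0.4, 0.3, 0, 0, 0], [0.4, 0, 0, 0, 0], [0.4, 0, 0, 0, 0], [0.4, 0, 0, 0, 0]])

```text
clock: 11.3
tool_pos: [0.5205, 0.3886, 0.0691]
eef_rot: [-2.477, 1.568, 0.534]
contact_force: [-0.1, -0.2, 0.5]
gripper_width: 0.0563
```

```bash
python3 - <<'E'
from h import *
from scipy.spatial.transform import Rotation as Ro
np.set_printoptions(precision=4,suppress=True)
st=read_state(); M=Ro.from_euler('xyz',st['eef_rot']).as_matrix(); print(st['tool_pos'],st['contact_force'],st['gripper_width'])
print('tool shift', M.T@(np.array([.519,.387,.011])-st['tool_pos'])/.025)
f=grab('scene','scene5'); g=grab('top','top5')
a=cv2.resize(f['color'][130:230,370:470],(400,400),interpolation=cv2.INTER_CUBIC);b=cv2.resize(g['color'][160:260,150:250],(400,400),interpolation=cv2.INTER_CUBIC)
cv2.imwrite('pics/c5.png',np.hstack([a,b])[:,:,::-1])
E
```

```text
[0.5205 0.3886 0.0691] [-0.1048 -0.2278  0.508 ] 0.05626075749221456
tool shift [2.3218 0.0768 0.0545]
```

View pics/c5.png

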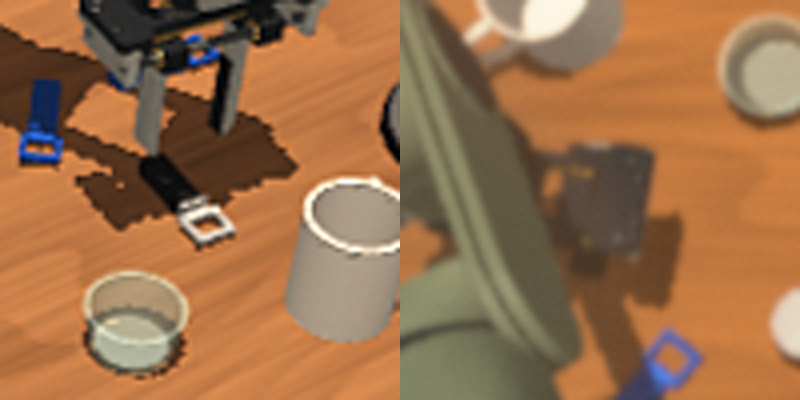

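The fingers straddle the handle at left crop (190,170), so I'll descend the rest of the way and close.

Emit:
drive_tool(motion=[[0.4, 0.5, 0.08, 0.05, 0], [0.4, 0.5, 0, 0, 0], [0.4, 0.5, 0, 0, 0], [0.4, 0.4, 0, 0, 0], [0.4, 0.25, 0, 0, 0], [0.4, 0.13, 0, 0, 0], [0.4, 0, 0, 0, 0], [0.4, 0, 0, 0, 0]])

```text
clock: 12.07
tool_pos: [0.5181, 0.3862, 0.0102]
eef_rot: [-2.366, 1.571, 0.644]
contact_force: [0.5, -0.3, 0.7]
gripper_width: 0.0565
```

```bash
python3 - <<'E'
from h import *
np.set_printoptions(precision=4,suppress=True)
st=read_state();print(st['tool_pos'],st['contact_force'],st['gripper_width'])
f=grab('scene','scene6')
cv2.imwrite('pics/c6.png',cv2.resize(f['color'][130:230,370:470],(500,500),interpolation=cv2.INTER_CUBIC)[:,:,::-1])
E
```

```text
[0.5181 0.3862 0.0102] [ 0.4516 -0.3489  0.7401] 0.05645437316975549
```

View pics/c6.png

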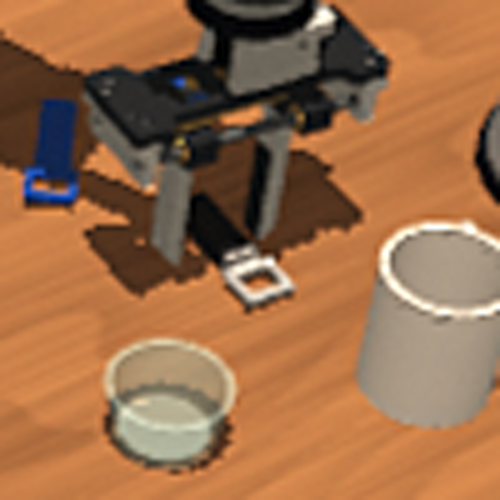

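The handle sits between the fingers at crop (215,230), with the head sticking out to the front. I'll close and lift.

Emit:
drive_tool(motion=[[1, 0, 0, 0, 0], [1, 0, 0, 0, 0], [1, 0, 0, 0, 0], [1, 0, 0, 0, 0], [1, 0, 0, 0, 0], [1, 0, 0, 0, 0], [1, 0, 0, 0, 0]], newtons=30)

```text
clock: 12.7
tool_pos: [0.5181, 0.3863, 0.0107]
eef_rot: [-2.234, 1.57, 0.777]
contact_force: [-0.6, 0.5, 0.6]
gripper_width: 0.0235
```

Emit:
drive_tool(motion=[[1, -0.2, 0, 0, 0], [1, -0.4, 0, 0, 0], [1, -0.7, 0, 0, 0], [1, -0.7, 0, 0, 0], [1, -0.5, 0, 0, 0], [1, -0.2, 0, 0, 0], [1, 0, 0, 0, 0]])

```text
clock: 13.28
tool_pos: [0.5192, 0.3868, 0.0804]
eef_rot: [-2.508, 1.567, 0.503]
contact_force: [0.9, -0.3, -1.5]
gripper_width: 0.0236
```

```bash
python3 - <<'E'
from h import *
np.set_printoptions(precision=4,suppress=True)
st=read_state();print(st['tool_pos'],st['contact_force'],st['gripper_width'])
f=grab('scene','scene7')
cv2.imwrite('pics/c7.png',cv2.resize(f['color'][100:220,350:470],(500,500),interpolation=cv2.INTER_CUBIC)[:,:,::-1])
E
```

```text
[0.5192 0.3868 0.0804] [ 0.9161 -0.2547 -1.5184] 0.023568615156415285
```

View pics/c7.png

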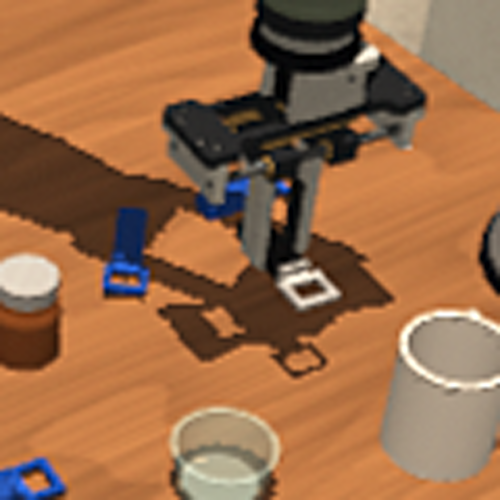

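The opener is held level: the opening reads 23.6 mm and the head is visible at crop (310,290). I'll raise it, turn to the caddy's heading and carry it over.

Emit:
drive_tool(motion=[[1, -0.6, 0, 0, -0.1], [1, -0.9, 0, 0, -0.1], [1, -1, 0, 0, -0.2], [1, -1, 0, 0, -0.2], [1, -1, 0, 0, -0.2], [1, -1, 0, 0, -0.1], [1, -1, 0, 0, 0], [1, -0.7, 0, 0, 0]])

```text
clock: 14.0
tool_pos: [0.5179, 0.386, 0.2591]
eef_rot: [-2.702, 1.571, 0.398]
contact_force: [0.8, 0.5, -0.1]
gripper_width: 0.0238
```

Emit:
drive_tool(motion=[[1, -0.3, 0.3, -0.05, 0], [1, -0.2, 0.6, -0.1, 0], [1, 0, 0.9, -0.16, 0], [1, 0, 0.9, -0.16, 0], [1, 0, 0.9, -0.16, 0], [1, 0, 0.9, -0.16, 0], [1, 0, 0.9, -0.16, 0], [1, 0, 0.9, -0.16, 0]])

```text
clock: 14.67
tool_pos: [0.5378, 0.2246, 0.2677]
eef_rot: [0.421, 1.566, -2.762]
contact_force: [-0.2, -0.3, -1.0]
gripper_width: 0.0239
```

Emit:
drive_tool(motion=[[1, 0, 0.9, -0.16, 0], [1, 0, 0.9, -0.16, 0], [1, 0, 0.9, -0.16, 0], [1, 0, 0.9, -0.16, 0], [1, 0, 0.9, -0.16, 0], [1, 0, 0.9, -0.16, 0], [1, 0, 0.9, -0.16, 0], [1, 0, 0.9, -0.16, 0]])

```text
clock: 15.33
tool_pos: [0.5618, 0.044, 0.2678]
eef_rot: [0.091, 1.566, -3.093]
contact_force: [0.5, -0.1, -0.8]
gripper_width: 0.0235
```

```bash
cat > tgt.py <<'E'
import sys
from h import *
from scipy.spatial.transform import Rotation as Ro
np.set_printoptions(precision=4,suppress=True)
st=read_state(); M=Ro.from_euler('xyz',st['eef_rot']).as_matrix(); print(M,st['q'],st['tool_pos'],st['contact_force'],st['gripper_width'])
print('tool shift', M.T@(np.array([.5925,-.163,st['tool_pos'][2]])-st['tool_pos'])/.025)
E
python3 tgt.py
```

```text
[[-0.005  -0.0422 -0.9991]
 [-0.0002 -0.9991  0.0422]
 [-1.      0.0005  0.005 ]] [-0.0751  0.1487  1.4967 -0.0006  1.5012  1.538 ] [0.5618 0.044  0.2678] [ 0.481  -0.0669 -0.774 ] 0.023542285020611176
tool shift [-0.0041  8.2193 -1.575 ]
```

Emit:
drive_tool(motion=[[1, 0, 0.9, -0.18, 0], [1, 0, 0.9, -0.18, 0], [1, 0, 0.9, -0.18, 0], [1, 0, 0.9, -0.18, 0], [1, 0, 0.9, -0.18, 0], [1, 0, 0.9, -0.18, 0], [1, 0, 0.9, -0.18, 0], [1, 0, 0.7, -0.12, 0]])

```text
clock: 16.0
tool_pos: [0.5889, -0.1325, 0.2676]
eef_rot: [-0.098, 1.566, 3.001]
contact_force: [-0.4, 0.1, -1.3]
gripper_width: 0.0239
```

Emit:
drive_tool(motion=[[1, 0, 0.4, -0.08, 0], [1, 0, 0.15, -0.03, 0], [1, 0, 0, 0, 0], [1, 0, 0, 0, 0], [1, 0, 0, 0, 0]])

```text
clock: 16.42
tool_pos: [0.5928, -0.1427, 0.2701]
eef_rot: [-0.732, 1.57, 2.37]
contact_force: [1.4, 0.4, -0.8]
gripper_width: 0.0236
```

```bash
python3 tgt.py; python3 - <<'E'
from h import *
f=grab('scene'); a=f['color'][90:290,170:350]; g=grab('top'); b=g['color'][90:290,320:500]
cv2.imwrite('pics/c8.png',cv2.resize(np.hstack([a,b]),None,fx=2.2,fy=2.2,interpolation=cv2.INTER_CUBIC)[:,:,::-1])
E
```

```text
[[-0.0007 -0.0401 -0.9992]
 [ 0.0007 -0.9992  0.0401]
 [-1.     -0.0007  0.0007]] [-0.3783  0.2441  1.3793  0.0004  1.5191  1.2325] [ 0.5928 -0.1427  0.2701] [ 1.4166  0.3515 -0.7722] 0.023624573238407272
tool shift [-0.0005  0.8104 -0.0195]
```

View pics/c8.png

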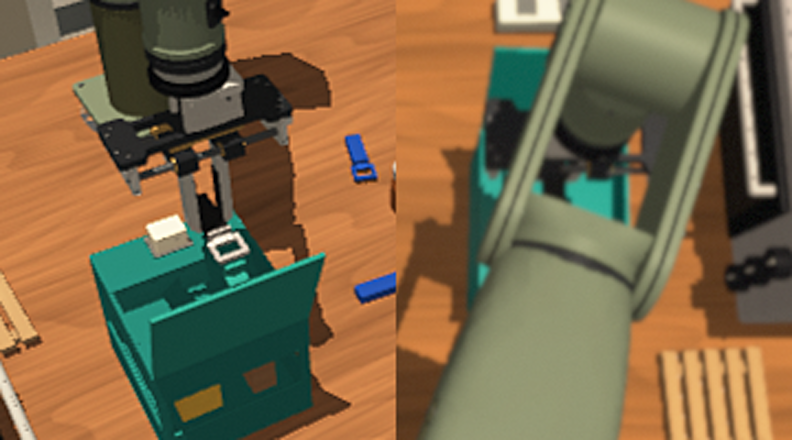

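The opener hangs level over the bin with its head toward the lid (left crop (228,245)), and it needs about 20 mm more toward -y. I'll check that lowering 137 mm keeps the arm off the lid.

```bash
python3 - <<'E'
from h import *
np.set_printoptions(precision=3,suppress=True)
yw=np.radians(-2.4); ex=np.array([np.cos(yw),np.sin(yw)]); ey=np.array([-ex[1],ex[0]]); c=np.array([.573,-.162])
for n in ('scene','top'):
    f=load(n); P=cloud(f).reshape(-1,3); col=f['color'].reshape(-1,3).astype(int)
    d=P[:,:2]-c; x=d@ex; y=d@ey; z=P[:,2]; teal=(col[:,1]-col[:,0]>35)
    m=teal&(z>.2)&(abs(y)<.1)&(x>.05)&(x<.2); 
    if m.sum(): print(n,'lid pts',m.sum(),'x',np.percentile(x[m],[2,50,98]),'z max',np.percentile(z[m],98))
    a=~teal&(z>.235)&(abs(y)<.14)&(x>-.1)&(x<.3)&(z<.6)
    for lo in np.arange(.24,.6,.04):
        k=a&(z>=lo)&(z<lo+.04)
        if k.sum()>3: print(n,'arm z %.2f -> %.2f'%(lo,lo-.137),'xmax',np.sort(x[k])[-3],'n',k.sum())
E
```

```text
scene lid pts 1696 x [0.121 0.14  0.152] z max 0.3069723284300189
scene arm z 0.24 -> 0.10 xmax 0.1434435765224659 n 397
scene arm z 0.28 -> 0.14 xmax 0.14896929665770942 n 207
scene arm z 0.32 -> 0.18 xmax 0.052971472360956416 n 148
scene arm z 0.36 -> 0.22 xmax 0.05696449926183502 n 1288
scene arm z 0.40 -> 0.26 xmax 0.056404058981831554 n 940
scene arm z 0.44 -> 0.30 xmax 0.058652331224139306 n 621
scene arm z 0.48 -> 0.34 xmax 0.05843971137905093 n 672
scene arm z 0.52 -> 0.38 xmax 0.061451968697523146 n 693
scene arm z 0.56 -> 0.42 xmax 0.07879450077818616 n 1057
top lid pts 569 x [0.116 0.134 0.149] z max 0.29779443472800343
top arm z 0.24 -> 0.10 xmax 0.13850023758913405 n 108
top arm z 0.28 -> 0.14 xmax 0.1494384583066483 n 26
top arm z 0.32 -> 0.18 xmax 0.011589918449019243 n 5
top arm z 0.36 -> 0.22 xmax 0.04211872103477136 n 376
top arm z 0.40 -> 0.26 xmax 0.05219941048187259 n 735
top arm z 0.44 -> 0.30 xmax 0.01164134746034832 n 251
top arm z 0.48 -> 0.34 xmax 0.015506680999494243 n 334
top arm z 0.52 -> 0.38 xmax 0.017119134945614015 n 254
top arm z 0.56 -> 0.42 xmax 0.05006368091767887 n 523
```

The arm reaches caddy x 0.06 at most and the lid starts at 0.116, so it's clear. I'll shift over and lower.

Emit:
drive_tool(motion=[[1, 0, 0.4, 0, 0], [1, 0, 0.3, -0.02, 0], [1, 0, 0.11, 0, 0], [1, 0.3, 0, 0, 0], [1, 0.5, 0, 0, 0], [1, 0.6, 0, 0, 0], [1, 0.4, 0, 0, 0], [1, 0.2, 0, 0, 0]])

```text
clock: 17.18
tool_pos: [0.5912, -0.1632, 0.217]
eef_rot: [-0.391, 1.566, 2.709]
contact_force: [-0.1, -0.1, -2.0]
gripper_width: 0.0236
```

Emit:
drive_tool(motion=[[1, 0, 0, 0, 0], [1, 0, 0, 0, 0], [1, 0, 0, 0, 0]])

```text
clock: 17.43
tool_pos: [0.5933, -0.1641, 0.2212]
eef_rot: [2.795, 1.569, -0.388]
contact_force: [-0.1, -1.1, 0.1]
gripper_width: 0.0239
```

```bash
python3 tgt.py; python3 - <<'E'
from h import *
f=grab('scene'); a=f['color'][110:260,190:330]; 
cv2.imwrite('pics/c9.png',cv2.resize(a,None,fx=4,fy=4,interpolation=cv2.INTER_CUBIC)[:,:,::-1])
E
```

```text
[[ 0.0013 -0.041  -0.9992]
 [-0.0005 -0.9992  0.041 ]
 [-1.      0.0005 -0.0013]] [-0.4104  0.2851  1.4286  0.      1.4265  1.2015] [ 0.5933 -0.1641  0.2212] [-0.0974 -1.0669  0.062 ] 0.023854435266799236
tool shift [-0.0001 -0.0437  0.0351]
```

View pics/c9.png

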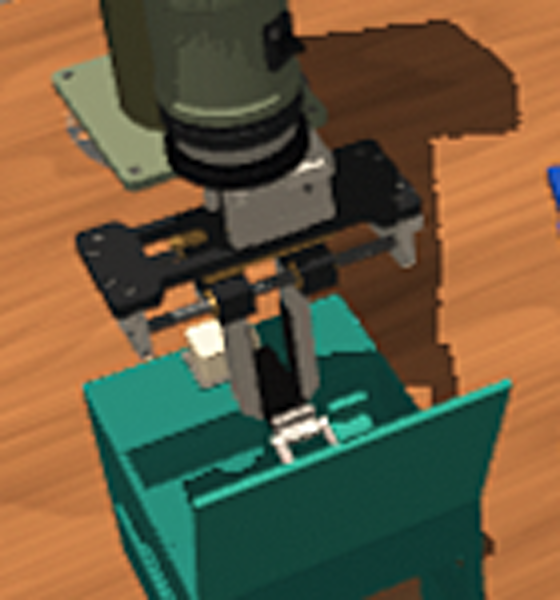

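It's centred over the bin with the head at crop (305,430). I'll lower to just above the floor.

Emit:
drive_tool(motion=[[1, 0.4, 0, 0, 0], [1, 0.6, 0, 0, 0], [1, 0.6, 0, 0, 0], [1, 0.6, 0, 0, 0], [1, 0.6, 0, 0, 0], [1, 0.3, 0, 0, 0], [1, 0.15, 0, 0, 0], [1, 0.05, 0, 0, 0]])

```text
clock: 18.15
tool_pos: [0.5925, -0.1639, 0.1372]
eef_rot: [-0.365, 1.57, 2.735]
contact_force: [0.0, -0.1, -0.1]
gripper_width: 0.0238
```

Emit:
drive_tool(motion=[[1, 0, 0, 0, 0], [1, 0, 0, 0, 0]])

```text
clock: 18.32
tool_pos: [0.5936, -0.1644, 0.139]
eef_rot: [2.765, 1.569, -0.418]
contact_force: [0.9, -0.2, -1.2]
gripper_width: 0.0236
```

Emit:
drive_tool(motion=[[1, 0.06, 0, 0, 0], [1, 0, 0, 0, 0], [1, 0, 0, 0, 0]])

```text
clock: 18.57
tool_pos: [0.5931, -0.1641, 0.1369]
eef_rot: [2.814, 1.57, -0.368]
contact_force: [-0.1, 0.2, -1.1]
gripper_width: 0.0235
```

Emit:
drive_tool(motion=[[1, 0.06, 0, 0, 0], [1, 0.06, 0, 0, 0], [1, 0, 0, 0, 0]])

```text
clock: 18.82
tool_pos: [0.5925, -0.1639, 0.133]
eef_rot: [-0.36, 1.57, 2.74]
contact_force: [-0.7, -0.4, -0.9]
gripper_width: 0.0235
```

Emit:
drive_tool(motion=[[1, 0.05, 0, 0, 0], [1, 0.03, 0, 0, 0], [1, 0, 0, 0, 0]])

```text
clock: 19.07
tool_pos: [0.5926, -0.1639, 0.1311]
eef_rot: [-0.373, 1.57, 2.727]
contact_force: [-0.3, -0.2, -1.1]
gripper_width: 0.0238
```

```bash
python3 tgt.py
```

```text
[[-0.0004 -0.0412 -0.9992]
 [ 0.0002 -0.9992  0.0412]
 [-1.     -0.0002  0.0005]] [-0.4105  0.3648  1.5177  0.      1.2596  1.2015] [ 0.5926 -0.1639  0.1311] [-0.3002 -0.2295 -1.0795] 0.02375630055321039
tool shift [ 0.     -0.0376  0.0073]
```

Under 1 mm to go by the height reckoning, and the wrist still carries the weight (-1.1 N). I'll take 0.5 mm more and then open gently.

Emit:
drive_tool(motion=[[1, 0.02, 0, 0, 0], [1, 0, 0, 0, 0], [1, 0, 0, 0, 0]])

```text
clock: 19.32
tool_pos: [0.5928, -0.164, 0.131]
eef_rot: [1.461, 1.571, -1.722]
contact_force: [1.2, 0.5, -0.4]
gripper_width: 0.0238
```

Emit:
drive_tool(motion=[[0.65, 0, 0, 0, 0], [0.6, 0, 0, 0, 0], [0.5, 0, 0, 0, 0], [0.5, 0, 0, 0, 0], [0.5, 0, 0, 0, 0], [0.5, 0, 0, 0, 0]])

```text
clock: 19.82
tool_pos: [0.5929, -0.164, 0.131]
eef_rot: [2.82, 1.571, -0.363]
contact_force: [-0.5, 0.3, 0.1]
gripper_width: 0.0468
```

Emit:
drive_tool(motion=[[0.5, -0.2, 0, 0, 0], [0.5, -0.4, 0, 0, 0], [0.5, -0.7, 0, 0, 0], [0.5, -0.9, 0, 0, 0], [0.5, -0.9, 0, 0, 0], [0.5, -0.9, 0, 0, 0], [0.5, -0.9, 0, 0, 0], [0.5, -0.9, 0, 0, 0]])

```text
clock: 20.48
tool_pos: [0.5929, -0.164, 0.2784]
eef_rot: [2.803, 1.569, -0.379]
contact_force: [0.1, 1.3, 0.5]
gripper_width: 0.047
```

Emit:
drive_tool(motion=[[0.5, -0.7, -0.3, 0.3, 0], [0.5, -0.3, -0.7, 0.7, 0], [0.5, 0, -0.9, 0.9, 0], [0.5, 0, -0.9, 0.9, 0], [0.5, 0, -0.9, 0.9, 0], [0.5, 0, -0.9, 0.9, 0], [0.5, 0, -0.9, 0.9, 0], [0.5, 0, -0.9, 0.6, 0]])

```text
clock: 21.15
tool_pos: [0.4454, 0.0031, 0.3022]
eef_rot: [3.019, 1.569, -0.164]
contact_force: [0.8, -0.0, 0.7]
gripper_width: 0.0469
```

Emit:
drive_tool(motion=[[0.5, 0, -0.9, 0, 0], [0.5, 0, -0.9, 0, 0], [0.5, 0, -0.9, 0, 0], [0.5, 0, -0.5, 0, 0], [0.5, 0, -0.2, 0, 0], [0.5, 0, 0, 0, 0], [0.5, 0, 0, 0, 0], [0.5, 0, 0, 0, 0]])

```text
clock: 21.82
tool_pos: [0.4506, 0.0863, 0.3012]
eef_rot: [2.358, 1.57, -0.825]
contact_force: [-0.3, -0.0, 0.1]
gripper_width: 0.0467
```

```bash
python3 tgt.py; python3 - <<'E'
from h import *
f=grab('scene','scene10'); g=grab('top','top10'); a=f['color'][110:260,190:340]; b=g['color'][110:260,320:470]
cv2.imwrite('pics/c10.png',cv2.resize(np.hstack([a,b]),None,fx=2.66,fy=2.66,interpolation=cv2.INTER_CUBIC)[:,:,::-1])
E
```

```text
[[ 0.0004 -0.0421 -0.9991]
 [-0.0004 -0.9991  0.0421]
 [-1.      0.0004 -0.0004]] [ 0.0006 -0.1054  1.6882 -0.0004  1.5584  1.6135] [0.4506 0.0863 0.3012] [-0.2608 -0.0137  0.087 ] 0.046682268156967424
tool shift [ 0.0063  9.725  -6.089 ]
```

View pics/c10.png

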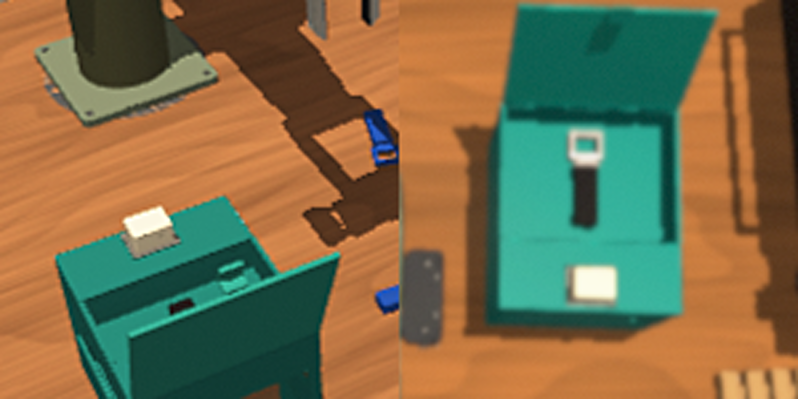

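The opener lies in the bin (top crop: head at (585,147), handle to (585,225)) and the lid is open. I'll check it numerically and then hand in.

```bash
python3 - <<'E'
from h import *
np.set_printoptions(precision=4,suppress=True)
yw=np.radians(-2.4); ex=np.array([np.cos(yw),np.sin(yw)]); ey=np.array([-ex[1],ex[0]]); c=np.array([.573,-.162])
g=load('top'); P=cloud(g).reshape(-1,3); col=g['color'].reshape(-1,3).astype(int); d=P[:,:2]-c; x=d@ex-.0325; y=d@ey; z=P[:,2]-.12
m=(col.max(1)<75)&(abs(x)<.06)&(abs(y)<.04)&(z<.04)
print('handle n',m.sum(),'x',x[m].min(),x[m].max(),'y',y[m].mean(),'z pct',np.percentile(z[m],[10,50,90]))
k=m&(z>.008); A=np.c_[x[k],y[k],np.ones(k.sum())]; s=np.linalg.lstsq(A,z[k],rcond=None)[0]; print('slope',s)
fl=(abs(y)>.03)&(abs(y)<.07)&(abs(x)<.04)&(z<.03); print('floor z',np.median(z[fl]))
l=(col[:,1]-col[:,0]>35)&(z>.07)&(abs(y)<.08)&(x>.06); p=np.polyfit(x[l]+.0325,z[l]+.12,1); print('lid angle',np.pi/2+np.pi/2-np.arctan(p[0]) if p[0]>0 else np.arctan(-p[0]))
P=P.reshape(400,640,3)
for nm,(u,v) in dict(ram=(242,177),salt=(252,241),spoon=(284,131),mug=(183,160),triv=(466,275)).items(): print(nm,P[v,u])
st=read_state(); print(st['clock'],st['contact_force'],abs(st['qvel']).max())
job.close_job()
E
```

```text
handle n 172 x -0.04824427527376468 0.01127974553367625 y 0.0008979373760716328 z pct [0.0133 0.0156 0.0177]
slope [-0.0084  0.0181  0.0155]
floor z 0.00012337886872153259
lid angle 1.901887973616225
ram [0.4766 0.1302 0.6681]
salt [0.3983 0.1262 0.6028]
spoon [0.7856 0.1358 0.009 ]
mug [0.6964 0.446  0.0021]
triv [ 0.3412 -0.3926  0.0197]
21.9167 [0.7053 0.3805 0.6147] 0.003589201351673558
the job is handed in; nothing more can be done
```

The bottle opener is lying flat on the floor of the opened bin with the lid standing open, and the job is handed in at 21.9 s. No verdict was reported, so this rests on my own checks.

- **Latch:** I pressed the button straight down with the closed fingers in small steps. The lid released at about 6–7 mm of travel. The wrist force at my readings stayed near 5.4 N or less. I then held still while the lid sprang open.
- **Opener:** I gripped the black-handled, steel-headed opener across the handle and carried it to the bin. I set it down at floor height, released it and backed away.
- **Last checks:**
  - **Lid:** its angle is about 1.90 rad.
  - **Opener pose:** its top sits 15.6 mm above the floor, against a 16 mm handle. The tilt is about 0.02 rad or less.
  - **Opener position:** its origin is roughly 17 mm toward the front of the bin's centre and 1 mm off sideways.
  - **Robot:** it is still and touching nothing.
- **Bystanders:** the spoon rest, mug and trivet measure unmoved to within about 1 mm. The arm hid the ramekin and salt jar in the last top view, so I could not re-measure them. The gripper passed well above both.

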